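# Feed the dish carriers up to the stop and bolt them in

### The arm

A 7-joint arm with a two-finger parallel gripper is mounted at the origin on the work surface. World frame = base frame: x ahead of the robot, y to its left, z up, the work surface at z = 0. Lengths are in m, angles in rad, forces in N, time in s.
With the tool pointing down it reaches from about 0.4 to 0.85 m from the base axis. Payload 4.5 kg.
Tool frame: the origin (TCP) lies on the centre line of the jaws, within the pads' length; the fingertips stand 25 mm ahead of it and the grasp point (between the pads) lies 6 mm ahead of it; z points along the fingers, y is the line along which they close (so a half turn about z gives the same grasp; the last joint's range is limited). The gripper opens to 85 mm and grips with 20 to 120 N. Pads are 22 mm wide; open, the fingers measure 114 mm over their backs; the gripper's body (76 mm by 85 mm) begins 54 mm behind the grasp point. The pads swing forward as they close: fully open they stand 13 mm farther back than shut.
Start: joints at [1.277, 0.689, -0.195, 1.565, 0.157, 0.902, -0.215], TCP at [0.201, -0.592, 0.256] pointing down, gripper open.
Joint ranges: [-3.01, 3.01], [-0.46, 2.08], [-1.47, 1.51], [0.13, 2.56], [-1, 4.14], [0.04, 2.09], [-2.66, 2.66]. Speed limits (rad/s): [2.57, 2.57, 3.14, 3.14, 3.14, 3.14, 3.14].

### API

Orientations are given as a unit quaternion [w, x, y, z].
In Python, from station import env gives the robot as it stands.
- The arm moves only by the shell command python3 -m inch [FORCE], which reads ROWS from standard input. ROWS is a JSON list that holds a single list of rows (three levels of brackets), with 1 to 20 rows, each of 7 numbers: a rotation vector rx, ry, rz in rad, then dx, dy, dz in m, then the finger opening in m; each row is the pose to reach, as a shift and turn from the pose commanded when the command began, along the tool's axes at that moment; what a row does not reach only later rows make up. A row lasts 1/8 s, in which the tool goes at most 0.0625 m and 0.188 rad, less where a joint would pass 70% of its speed; a pose out of reach is approached as far as the arm can. The fingers move at their own pace and stop on an object; FORCE is the grip in N (left out, the last holds). Time passes only in rows, so rows that do not move let the fingers close. It prints the time, the measured TCP pose, the force, the opening and the grip force at its end. Input that does not fit is refused with a message, and nothing moves.
- env.get_state(): the state, without advancing time (a new reading comes with each control period).
- env.snapshot(name): name is "scene" or "top"; returns a dict with "img" (420x560x3 uint8, blue, green, red), "fx", "fy", "cx", "cy" (pixels), "extrinsics" (4x4, takes a point from camera to world coordinates). Camera axes: x right, y up, looking along -z (the intrinsics and any distortion apply to the point x, -y, -z); pixel columns grow to the right and rows downward; lengths in m; the calibration is good to about 2 mm. A picture is of the moment at which its call begins. There is no depth.
- env.close_job(): hands the job in; it is judged then, once.
The state is a dict: "clock": time; "qpos": joint angles; "joint_velocities": joint speeds; "joint_efforts": joint torques, N m; "position": TCP position; "tcp_rot": TCP orientation; "contact_force": force on the tool from outside, world axes, zero at the start; "torque": the same for the moment, N m; "grip_width": finger opening in m; "grasp_force": force on a finger pad.
Only numpy, scipy, OpenCV 4.12 (cv2) and the standard library are available. Lean on these libraries where they do the work, as an engineer would, in place of code of your own. Each camera call takes 0.05 s, during which the arm holds its last target. There are 200 camera calls.

### The job

Push the four dish carriers along the feed rail, as one train from behind the orange one, until the green one is right up against the end stop and all four touch. Then push the red-knobbed bolt all the way across the rail behind them so that they cannot slide back. Only push: do not lift a carrier off the rail, do not let the row come apart, and leave the jar, the Petri dish and the slide box where they are.

Things in the scene. Friction and masses are not known exactly. Their poses are not given: they have to be found in the camera images.
- rail: Aluminium feed rail fixed to the bench: a straight open-topped channel. Origin on the bench, mid-width; x runs along the channel towards the end stop, y across, z up. 59 mm wide outside, 47 mm inside; floor 8 mm, side-wall tops 18 mm above the bench. Runs from x = -205 mm (open end) to the stop face at x = +170. Screw feet under 10 mm high reach y = +-55 at both ends. The bolt is on the -y side.
- stop_face (a point): Point on the yellow face of the grey end stop (block 40 mm high, as wide as the rail) that the green carrier is to touch: middle of the channel, 22 mm above the bench. A train that is home fills the channel from here back to 180 mm, rail x = -10 mm.
- bolt (a joint): Slide of the steel cross bolt in m: 0 = drawn back, clear of the channel; 0.056 = fully across. Starts at 0 to 0.008, slides towards rail +y, takes about 2 N, stays where left. Its bar (rail x = -25 to -15 mm, 19 to 29 mm above the bench) rides over the walls; across, it is 5 mm behind the orange carrier of a train that is home. Carriers standing in its way block it.
- bolt_knob (a point): Centre of the top of the bolt's upright red knob, moving with it: rail x = -20 mm, y = -98 mm + bolt value, 65 mm above the bench. Knob 16 mm in diameter from 43 to 65 mm up, on a 10 mm stem. Push its outer (-y) side towards the rail. The bolt's grey guide below reaches y = -118, x = -42 to +2, with cheeks 30 mm high.
- carrier1: Green plastic dish carrier, the first of the row, nearest the end stop. Block 45 x 45 x 28 mm, about 0.11 kg, with a pale lidded dish 38 mm across fixed on top (39 mm high in all). Slides loosely in the channel; its sides stand out above the walls. Origin at the centre of its underside, axes as the rail's. The row starts touching, 60 to 130 mm short of the stop.
- carrier2: Grey plastic dish carrier, second in the row. Block 45 x 45 x 28 mm, about 0.11 kg, with a pale lidded dish 38 mm across fixed on top (39 mm high in all). Slides loosely in the channel; its sides stand out above the walls. Origin at the centre of its underside, axes as the rail's. The row starts touching, 60 to 130 mm short of the stop.
- carrier3: Blue plastic dish carrier, third in the row. Block 45 x 45 x 28 mm, about 0.11 kg, with a pale lidded dish 38 mm across fixed on top (39 mm high in all). Slides loosely in the channel; its sides stand out above the walls. Origin at the centre of its underside, axes as the rail's. The row starts touching, 60 to 130 mm short of the stop.
- carrier4: Orange plastic dish carrier, the last of the row, farthest from the end stop: the one to push on. Block 45 x 45 x 28 mm, about 0.11 kg, with a pale lidded dish 38 mm across fixed on top (39 mm high in all). Slides loosely in the channel; its sides stand out above the walls. Origin at the centre of its underside, axes as the rail's. The row starts touching, 60 to 130 mm short of the stop.
- jar: Amber glass jar with black cap, 48 mm across and 75 mm high; leave it alone. Origin at the centre of its underside.
- petri: Pale, frosted lidded Petri dish, 90 mm across and 16 mm high; leave it alone. Origin at the centre of its underside.
- slidebox: Small blue slide box with white lid, 87 x 38 mm and 34 mm high, long side along its x; leave it alone. Origin at the centre of its underside.
There are look-alikes about, which are no part of the job. What is shaped like the carrier4 but black is not meant.

How it is judged:
On the way, in this order (a step that is already met when the one before it is completed fails the run):
1. the whole row is up against the end stop, with the bolt still drawn back (x of carrier1 in the frame of rail between 0.1435 and 0.1515 m and x of carrier2 in the frame of rail between 0.0985 and 0.1065 m and x of carrier3 in the frame of rail between 0.0535 and 0.0615 m and x of carrier4 in the frame of rail between 0.0085 and 0.0165 m and z of each of carrier1, carrier2, carrier3, carrier4 in the frame of rail below 0.011 m and value of joint bolt below 0.02 m), for 0.2 s.
2. the bolt is across behind the row (value of joint bolt above 0.05 m), for 0.2 s.
At the end, for the whole second after the job is handed in: All four carriers sit on the rail floor at rest, in a row against the end stop, each within 4 mm of its place in a closed row (centres 22.5, 67.5, 112.5 and 157.5 mm from the stop face), and the bolt is pushed to at least 50 of its 56 mm (x of carrier1 in the frame of rail between 0.1435 and 0.1515 m and x of carrier2 in the frame of rail between 0.0985 and 0.1065 m and x of carrier3 in the frame of rail between 0.0535 and 0.0615 m and x of carrier4 in the frame of rail between 0.0085 and 0.0165 m and z of each of carrier1, carrier2, carrier3, carrier4 in the frame of rail below 0.011 m and linear speed of each of carrier1, carrier2, carrier3, carrier4 below 0.01 m/s and value of joint bolt above 0.05 m); the robot touches nothing.
It fails at once if a carrier is lifted more than 8 mm off the rail floor or tipped by more than 0.3 rad (z of any of carrier1, carrier2, carrier3, carrier4 in the frame of rail above 0.016 m or angle between any of carrier1, carrier2, carrier3, carrier4's own z axis and vertical above 0.3 rad).
It fails at once if the row comes apart: a gap of more than 12 mm between neighbours (distance between carrier1 and carrier2 above 0.057 m or distance between carrier2 and carrier3 above 0.057 m or distance between carrier3 and carrier4 above 0.057 m).
It fails at once if the jar, the Petri dish or the slide box is moved more than 15 mm or tipped over (distance of any of jar, petri, slidebox from where it was at the start of the episode above 0.015 m or angle between any of jar, petri, slidebox's own z axis and vertical above 0.5 rad).
It also fails if it takes over 42 s, if anything falls off the work surface, if the arm or the gripper's body presses on something with over 40 N, if the wrist force passes 120 N, or if a joint passes its speed limit or range.

## Working session

There is one attempt and no reset: what is moved stays moved. The work goes in short steps, Python scripts to look and compute and a shell command to move; the robot and the scene stay as the last step left them, time stands still between calls to the robot, and variables do not carry over. Pictures are saved under pics/ and viewed, at most 10 in all, crops included, and the job is handed in when it is done.

```bash
mkdir -p pics; python3 - <<'E'
from station import env
import cv2,numpy as np
for n in("scene","top"):
    s=env.snapshot(n);cv2.imwrite(f"pics/{n}0.png",s["img"])
    print(n,s["fx"],s["fy"],s["cx"],s["cy"],{k:v for k,v in s.items() if k not in("img",)} )
s=env.get_state();print(s["clock"],s["position"],s["tcp_rot"],s["contact_force"],s["grip_width"])
E
```

```text
scene 545.8930458786631 545.8930458786631 279.07885148867 214.3103800248602 {'fx': 545.8930458786631, 'fy': 545.8930458786631, 'cx': 279.07885148867, 'cy': 214.3103800248602, 'extrinsics': array([[-0.09687445, -0.54290452,  0.83418824,  1.31298806],
       [ 0.99529467, -0.05449575,  0.08011696,  0.07432125],
       [ 0.00196385,  0.8380244 ,  0.54562922,  0.57001507],
       [ 0.        ,  0.        ,  0.        ,  1.        ]])}
top 410.4079928558225 410.4079928558225 280.4836493979236 206.13449509121213 {'fx': 410.4079928558225, 'fy': 410.4079928558225, 'cx': 280.4836493979236, 'cy': 206.13449509121213, 'extrinsics': array([[ 0.00989621,  0.98606477, -0.16606724,  0.47423797],
       [-0.99989126,  0.01157405,  0.00913865,  0.02838584],
       [ 0.01093337,  0.16595875,  0.98607208,  0.70432705],
       [ 0.        ,  0.        ,  0.        ,  1.        ]])}
0.1 [ 0.2009888  -0.59121997  0.255568  ] [-8.11772899e-04  9.86591883e-01  1.63204634e-01 -2.10083409e-04] [-0.12179591  0.69623117  0.84296944] 0.08507204187619155
```

View pics/scene0.png

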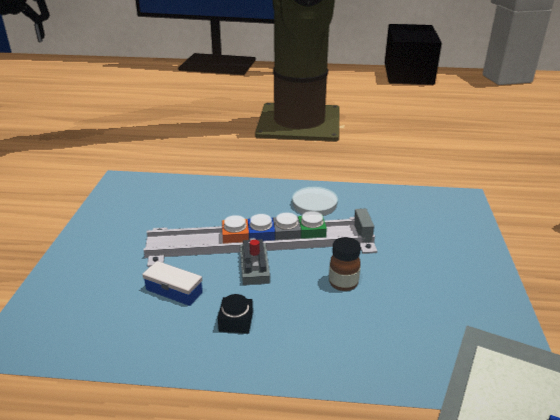

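View pics/top0.png

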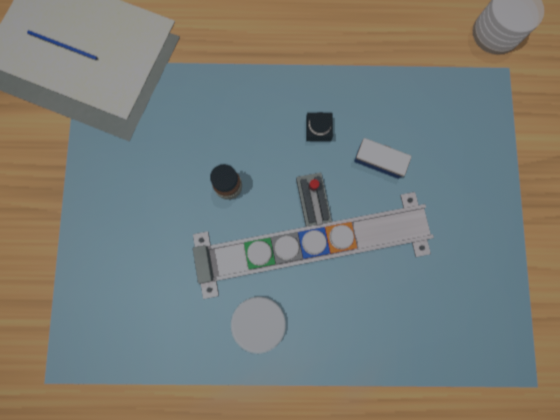

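The scene view shows the row orange (235,228), blue, grey, green (313,224) in the rail. The stop is at (364,225), the red knob at (255,247), and the black look-alike at (236,314), off the rail. In the top view the orange carrier is at (342,238), the knob at (315,184) and the stop at (203,265). The carrier meant is the orange one in the channel, and the black one is not it. Enlarged crops next.

```bash
python3 - <<'E'
import cv2
a=cv2.imread("pics/scene0.png")[195:295,140:390];cv2.imwrite("pics/sc1.png",cv2.resize(a,None,fx=3.2,fy=3.2,interpolation=2))
a=cv2.imread("pics/top0.png")[165:305,190:440];cv2.imwrite("pics/tc1.png",cv2.resize(a,None,fx=3.2,fy=3.2,interpolation=2))
E
```

```text
(no output)
```

View pics/sc1.png

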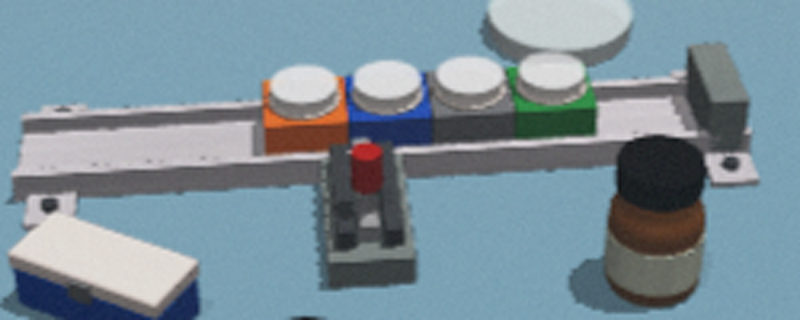

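View pics/tc1.png

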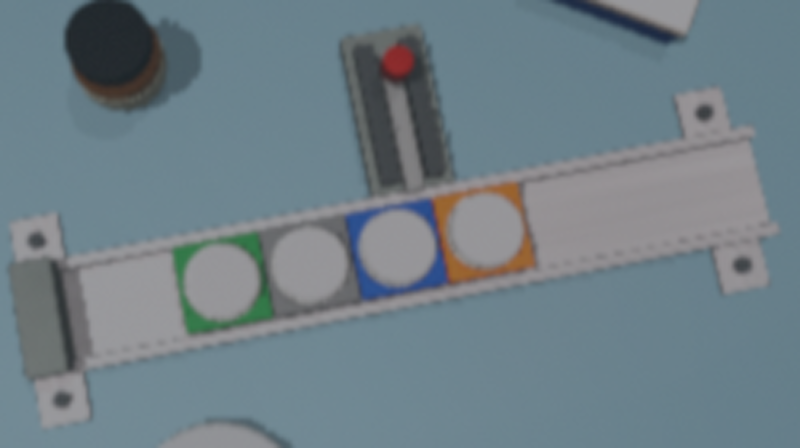

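The crops confirm the order green, grey, blue, orange from the stop, with no black carrier in the rail. Next step is triangulating the lid tops, knob and screws.

```bash
cat > h.py <<'E'
import numpy as np
from scipy.optimize import least_squares
C=dict(scene=(545.893,279.079,214.310,np.array([[-0.09687445,-0.54290452,0.83418824,1.31298806],[0.99529467,-0.05449575,0.08011696,0.07432125],[0.00196385,0.8380244,0.54562922,0.57001507]])),
top=(410.408,280.484,206.134,np.array([[0.00989621,0.98606477,-0.16606724,0.47423797],[-0.99989126,0.01157405,0.00913865,0.02838584],[0.01093337,0.16595875,0.98607208,0.70432705]])))
O=dict(scene=(140,195),top=(190,165))
def ray(n,p,crop=True):
    f,cx,cy,E=C[n]; p=np.array(p,float)
    if crop:p=p/3.2+O[n]
    d=E[:,:3]@[(p[0]-cx)/f,-(p[1]-cy)/f,-1]; return E[:,3],d/np.linalg.norm(d)
def tri(a,b):
    A=np.zeros((3,3));B=np.zeros(3);R=[ray("scene",a),ray("top",b)]
    for o,d in R: P=np.eye(3)-np.outer(d,d);A+=P;B+=P@o
    x=np.linalg.solve(A,B);return x,max(np.linalg.norm(np.cross(x-o,d)) for o,d in R)
def onz(n,p,z,crop=True):
    o,d=ray(n,p,crop);return o+d*(z-o[2])/d[2]
E
python3 - <<'E'
from h import *
np.set_printoptions(precision=4,suppress=True)
P=dict(green=((553,70),(221,282)),grey=((470,75),(309,265)),blue=((387,78),(397,247)),orange=((305,82),(486,230)),knob=((367,153),(399,61)),s1=((49,205),(704,112)),s2=((731,163),(37,240)),s3=((63,108),(742,265)))
R={k:tri(*v) for k,v in P.items()}
for k,v in R.items():print(k,*v)
# single view at given heights
for k,z in dict(green=.047,orange=.047,knob=.065,s1=.009,s2=.009,s3=.009).items():print(k,onz("scene",P[k][0],z),onz("top",P[k][1],z))
a=R["s2"][0]-R["s1"][0];print("yaw",np.arctan2(a[1],a[0]))
a=R["green"][0]-R["orange"][0];print("yaw",np.arctan2(a[1],a[0]),np.linalg.norm(a))
ya=np.arctan2(a[1],a[0]);print((R["s1"][0]-R["s3"][0])@[np.cos(ya),np.sin(ya),0])
# stop face base at wall top height, open end corners
for n,p in(("top",(78,257)),("top",(97,365)),("top",(752,131)),("top",(775,229))):print(onz(n,p,.018))
print(onz("top",(80,268),.008),onz("top",(90,355),.008))
E
```

```text
green [0.5089 0.0563 0.0425] 0.00042683992178752867
grey [0.5179 0.0117 0.0422] 5.181273958406877e-05
blue [ 0.5273 -0.0326  0.0435] 0.00023673647449824804
orange [ 0.5363 -0.0769  0.044 ] 0.00039296173608341123
knob [ 0.6194 -0.0316  0.0599] 0.0006018428028073422
s1 [ 0.6057 -0.2034  0.0037] 0.0001593557204098625
s2 [0.5322 0.1561 0.0035] 0.000245457412552964
s3 [ 0.5226 -0.219   0.0077] 8.94491706286073e-06
green [0.5157 0.0568 0.047 ] [0.5087 0.0557 0.047 ]
orange [ 0.5408 -0.0757  0.047 ] [ 0.536  -0.0768  0.047 ]
knob [ 0.6263 -0.03    0.065 ] [ 0.6183 -0.0318  0.065 ]
s1 [ 0.6124 -0.2006  0.009 ] [ 0.6047 -0.2018  0.009 ]
s2 [0.5397 0.1555 0.009 ] [0.5317 0.1548 0.009 ]
s3 [ 0.5245 -0.2183  0.009 ] [ 0.5225 -0.2185  0.009 ]
yaw 1.772574912388518
yaw 1.7736454935725876 0.13599127419046325
-0.0015022325822800693
[0.5223 0.1315 0.018 ]
[0.4671 0.1197 0.018 ]
[ 0.5931 -0.224   0.018 ]
[ 0.5409 -0.2336  0.018 ]
[0.5173 0.1318 0.008 ] [0.4721 0.1249 0.008 ]
```

```bash
cat >> h.py <<'E'
from scipy.spatial.transform import Rotation as Ro
YAW=1.773;u=np.array([np.cos(YAW),np.sin(YAW),0]);v=np.array([-u[1],u[0],0]);OR=np.array([.5259,-.029,0])
def R_of(s): q=s["tcp_rot"];return Ro.from_quat([q[1],q[2],q[3],q[0]])
def go(s,rx,ry,z,tyaw=None):
    R=R_of(s);t=OR+rx*u+ry*v+[0,0,z]
    d=R.inv().apply(t-s["position"])
    G=Ro.from_matrix(np.array([u,np.cross([0,0,-1],u),[0,0,-1]]).T) # tool x along u, z down
    print("target",t.round(4),"shift",d.round(4),"rot",(R.inv()*G).as_rotvec().round(4))
def where(s):
    d=s["position"]-OR;print("t",s["clock"],"rail",(d@u).round(4),(d@v).round(4),d[2].round(4),"F",s["contact_force"].round(2),"F_u",(s["contact_force"]@u).round(2),"F_v",(s["contact_force"]@v).round(2),"q",np.round(s["qpos"],2))
E
python3 -c "
from h import *
from station import env
s=env.get_state();where(s);go(s,-.102,0,.12);go(s,-.102,0,.04)"
```

```text
t 0.1 rail -0.4855 0.4312 0.2556 F [-0.12  0.7   0.84] F_u 0.71 F_v -0.02 q [ 1.28  0.69 -0.19  1.57  0.16  0.9  -0.22]
target [ 0.5464 -0.1289  0.12  ] shift [ 0.4759 -0.3262  0.136 ] rot [-1.5000e-03 -1.1000e-03 -1.4451e+00]
target [ 0.5464 -0.1289  0.04  ] shift [ 0.4759 -0.3261  0.216 ] rot [-1.5000e-03 -1.1000e-03 -1.4451e+00]
```

```bash
echo '[[[0, 0, -1.445, 0.476, -0.326, 0.08, 0], [0, 0, -1.445, 0.476, -0.326, 0.08, 0], [0, 0, -1.445, 0.476, -0.326, 0.08, 0], [0, 0, -1.445, 0.476, -0.326, 0.08, 0], [0, 0, -1.445, 0.476, -0.326, 0.08, 0], [0, 0, -1.445, 0.476, -0.326, 0.08, 0], [0, 0, -1.445, 0.476, -0.326, 0.08, 0], [0, 0, -1.445, 0.476, -0.326, 0.08, 0], [0, 0, -1.445, 0.476, -0.326, 0.08, 0], [0, 0, -1.445, 0.476, -0.326, 0.08, 0], [0, 0, -1.445, 0.476, -0.326, 0.136, 0], [0, 0, -1.445, 0.476, -0.326, 0.136, 0], [0, 0, -1.445, 0.476, -0.326, 0.136, 0], [0, 0, -1.445, 0.476, -0.326, 0.136, 0]]]' | python3 -m inch 20; python3 -c "
from h import *
from station import env
import cv2
s=env.get_state();where(s);go(s,-.102,0,.04)
for n in('scene','top'):
    a=env.snapshot(n)['img'];o=O[n];cv2.imwrite(f'pics/{n}2.png',a[o[1]-30:o[1]+140,o[0]:o[0]+250])
a=cv2.imread('pics/scene2.png');b=cv2.imread('pics/top2.png');cv2.imwrite('pics/b2.png',cv2.resize(np.hstack([a,b]),None,fx=1.6,fy=1.6,interpolation=2))"
```

```text
clock: 1.85
position: [0.5478, -0.1307, 0.1222]
tcp_rot: [0.001, 0.633, 0.774, 0.001]
contact_force: [1.0, -0.6, -0.6]
grip_width: -0.0004
grasp_force: 0.0
t 1.85 rail -0.104 -0.0011 0.1222 F [ 0.96 -0.6  -0.57] F_u -0.78 F_v -0.82 q [ 0.39  0.83 -0.41  1.86  0.58  0.57 -0.19]
target [ 0.5464 -0.1289  0.04  ] shift [ 0.0021 -0.0013  0.0822] rot [ 0.0028  0.0013 -0.0015]
```

View pics/b2.png

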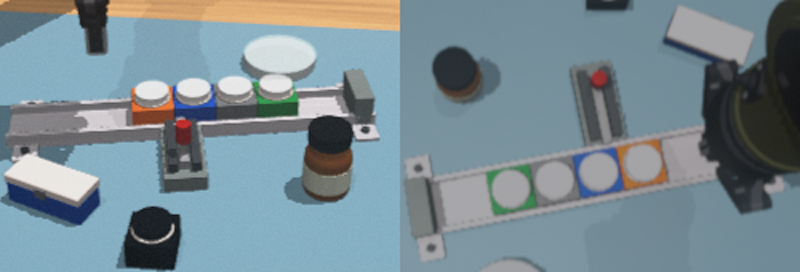

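The fingers, at (95,40) in the left panel, hang over the empty channel behind the orange carrier, and nothing has been disturbed. Descending.

```bash
echo '[[[0, 0, 0, 0, 0, 0.04, 0], [0, 0, 0, 0, 0, 0.06, 0], [0, 0, 0, 0, 0, 0.07, 0], [0, 0, 0, 0, 0, 0.08, 0], [0, 0, 0, 0, 0, 0.08, 0], [0, 0, 0, 0, 0, 0.08, 0], [0, 0, 0, 0, 0, 0.08, 0]]]' | python3 -m inch; python3 -c "
from h import *
from station import env
import cv2
s=env.get_state();where(s);go(s,-.0825,0,.041)
a=env.snapshot('scene')['img'];cv2.imwrite('pics/s3.png',cv2.resize(a[190:260,135:335],None,fx=4,fy=4,interpolation=2))"
```

```text
clock: 2.82
position: [0.5474, -0.1299, 0.0409]
tcp_rot: [0.0, 0.632, 0.775, 0.0]
contact_force: [-0.5, 0.0, -0.4]
grip_width: -0.0004
grasp_force: 0.0
t 2.825 rail -0.1032 -0.0007 0.0409 F [-0.54  0.05 -0.4 ] F_u 0.16 F_v 0.52 q [ 0.33  0.95 -0.3   1.88  0.66  0.41 -0.27]
target [ 0.5425 -0.1098  0.041 ] shift [ 0.0207 -0.0007 -0.0001] rot [ 0.0011  0.0004 -0.0003]
```

View pics/s3.png

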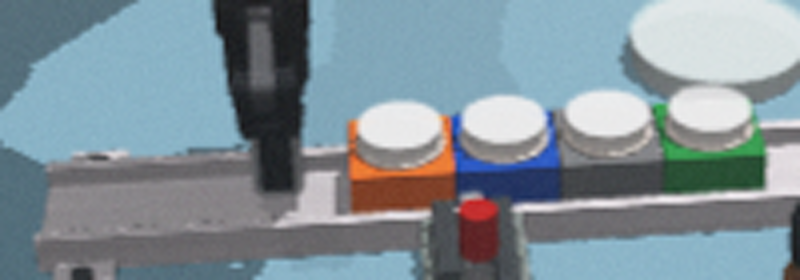

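The closed fingers (tip at 278,190) are inside the channel, about 22 mm behind the orange carrier (rear edge at 350). That matches the plan. Pushing slowly.

```bash
echo '[[[0, 0, 0, 0.008, 0, 0, 0], [0, 0, 0, 0.014, 0, 0, 0], [0, 0, 0, 0.017, 0, 0, 0], [0, 0, 0, 0.020, 0, 0, 0], [0, 0, 0, 0.023, 0, 0, 0], [0, 0, 0, 0.026, 0, 0, 0], [0, 0, 0, 0.029, 0, 0, 0], [0, 0, 0, 0.033, 0, 0, 0], [0, 0, 0, 0.037, 0, 0, 0], [0, 0, 0, 0.041, 0, 0, 0], [0, 0, 0, 0.045, 0, 0, 0], [0, 0, 0, 0.049, 0, 0, 0], [0, 0, 0, 0.053, 0, 0, 0], [0, 0, 0, 0.057, 0, 0, 0], [0, 0, 0, 0.061, 0, 0, 0], [0, 0, 0, 0.065, 0, 0, 0], [0, 0, 0, 0.068, 0, 0, 0], [0, 0, 0, 0.070, 0, 0, 0], [0, 0, 0, 0.071, 0, 0, 0], [0, 0, 0, 0.071, 0, 0, 0]]]' | python3 -m inch; python3 -c "
from h import *
from station import env
import cv2
s=env.get_state();where(s)
a=env.snapshot('scene')['img'];b=env.snapshot('top')['img'];cv2.imwrite('pics/s4.png',cv2.resize(np.vstack([a[190:260,180:380],b[205:290,190:390]]),None,fx=3.6,fy=3.6,interpolation=2))"
```

```text
clock: 5.38
position: [0.5327, -0.0601, 0.0403]
tcp_rot: [-0.0, 0.632, 0.775, 0.0]
contact_force: [-0.5, -4.2, 0.4]
grip_width: -0.0006
grasp_force: 1.5
t 5.375 rail -0.0318 -0.0004 0.0403 F [-0.45 -4.19  0.43] F_u -4.01 F_v 1.29 q [ 0.17  0.94 -0.24  1.96  0.66  0.32 -0.41]
```

View pics/s4.png

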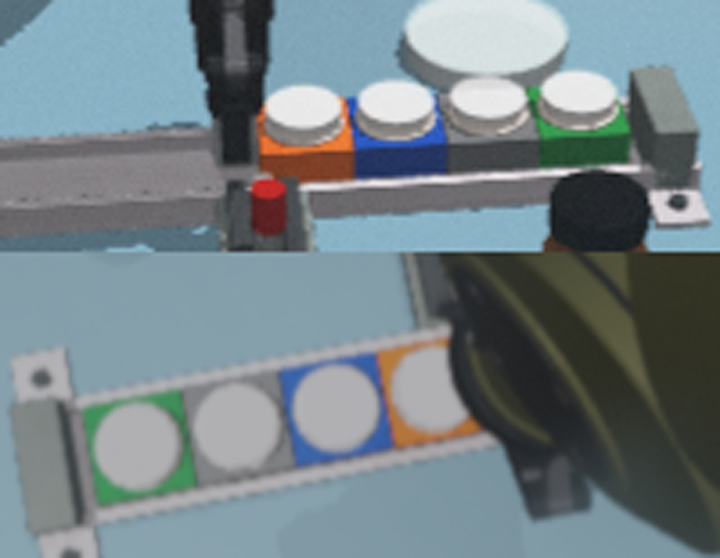

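The row is closed and almost home: green's front edge is at (627,150) and the stop starts near (640,150). Creeping the last 10 mm and watching the force.

```bash
for i in 1; do echo '[[[0, 0, 0, 0.002, 0, 0, 0], [0, 0, 0, 0.004, 0, 0, 0], [0, 0, 0, 0.006, 0, 0, 0], [0, 0, 0, 0.007, 0, 0, 0], [0, 0, 0, 0.008, 0, 0, 0], [0, 0, 0, 0.008, 0, 0, 0]]]' | python3 -m inch; done; python3 -c "
from h import *
from station import env
s=env.get_state();where(s)"
```

```text
clock: 6.22
position: [0.5311, -0.0522, 0.0403]
tcp_rot: [-0.0, 0.632, 0.775, 0.0]
contact_force: [0.8, -3.6, 1.4]
grip_width: -0.0002
grasp_force: 1.6
t 6.225 rail -0.0238 -0.0004 0.0403 F [ 0.77 -3.58  1.37] F_u -3.66 F_v -0.03 q [ 0.15  0.93 -0.24  1.97  0.66  0.31 -0.42]
```

```bash
echo '[[[0, 0, 0, 0.001, 0, 0, 0], [0, 0, 0, 0.002, 0, 0, 0], [0, 0, 0, 0.002, 0, 0, 0]]]' | python3 -m inch; python3 -c "
from h import *
from station import env
s=env.get_state();where(s)"
```

```text
clock: 6.6
position: [0.5307, -0.0505, 0.0403]
tcp_rot: [0.0, 0.632, 0.775, -0.0]
contact_force: [1.2, -3.5, 0.6]
grip_width: -0.0
grasp_force: 2.0
t 6.6 rail -0.0221 -0.0004 0.0403 F [ 1.24 -3.53  0.59] F_u -3.71 F_v -0.5 q [ 0.15  0.93 -0.23  1.97  0.66  0.31 -0.42]
```

Still sliding at about 3.7 N, so I keep creeping.

```bash
echo '[[[0, 0, 0, 0.001, 0, 0, 0], [0, 0, 0, 0.002, 0, 0, 0], [0, 0, 0, 0.002, 0, 0, 0]]]' | python3 -m inch; python3 -c "
from h import *
from station import env
s=env.get_state();where(s)"
```

```text
clock: 6.98
position: [0.5306, -0.0504, 0.0403]
tcp_rot: [0.001, 0.633, 0.774, -0.001]
contact_force: [1.9, -7.4, -0.4]
grip_width: 0.0001
grasp_force: 3.7
t 6.975 rail -0.022 -0.0003 0.0403 F [ 1.88 -7.41 -0.4 ] F_u -7.64 F_v -0.36 q [ 0.14  0.93 -0.23  1.97  0.66  0.31 -0.43]
```

```bash
echo '[[[0, 0, 0, 0.001, 0, 0, 0], [0, 0, 0, 0.002, 0, 0, 0], [0, 0, 0, 0.002, 0, 0, 0]]]' | python3 -m inch; python3 -c "
from h import *
from station import env
s=env.get_state();where(s)"
```

```text
clock: 7.35
position: [0.5305, -0.0504, 0.0404]
tcp_rot: [0.002, 0.633, 0.774, -0.002]
contact_force: [3.7, -11.1, -0.3]
grip_width: -0.0001
grasp_force: 5.4
t 7.35 rail -0.0219 -0.0002 0.0404 F [  3.68 -11.12  -0.33] F_u -11.64 F_v -1.37 q [ 0.14  0.93 -0.23  1.97  0.66  0.31 -0.43]
```

The stop is reached: force rises to 11.6 N with no motion, at the predicted position (within 1 mm). Backing off and lifting.

```bash
echo '[[[0, 0, 0, -0.006, 0, 0, 0], [0, 0, 0, -0.016, 0, 0, 0], [0, 0, 0, -0.024, 0, 0, 0], [0, 0, 0, -0.024, 0, 0, 0], [0, 0, 0, -0.024, 0, -0.04, 0], [0, 0, 0, -0.024, 0, -0.09, 0], [0, 0, 0, -0.024, 0, -0.1, 0], [0, 0, 0, -0.024, 0, -0.1, 0]]]' | python3 -m inch; python3 -c "
from h import *
from station import env
import cv2
s=env.get_state();where(s);go(s,-.02,-.137,.13);go(s,-.02,-.137,.067)
a=env.snapshot('scene')['img'];b=env.snapshot('top')['img'];cv2.imwrite('pics/s5.png',cv2.resize(np.vstack([a[190:280,180:380],b[165:240,240:440]]),None,fx=3.6,fy=3.6,interpolation=2))"
```

```text
clock: 8.35
position: [0.5348, -0.0699, 0.1406]
tcp_rot: [0.0, 0.632, 0.775, 0.0]
contact_force: [0.4, -0.0, -0.4]
grip_width: 0.0
grasp_force: 0.0
t 8.35 rail -0.0419 -0.0005 0.1406 F [ 0.38 -0.04 -0.35] F_u -0.11 F_v -0.36 q [ 0.29  0.78 -0.41  1.92  0.55  0.56 -0.29]
target [ 0.6641 -0.0211  0.13  ] shift [0.0219 0.1364 0.0108] rot [ 0.0011  0.0001 -0.    ]
target [ 0.6641 -0.0211  0.067 ] shift [0.0219 0.1364 0.0738] rot [ 0.0011  0.0001 -0.    ]
```

View pics/s5.png

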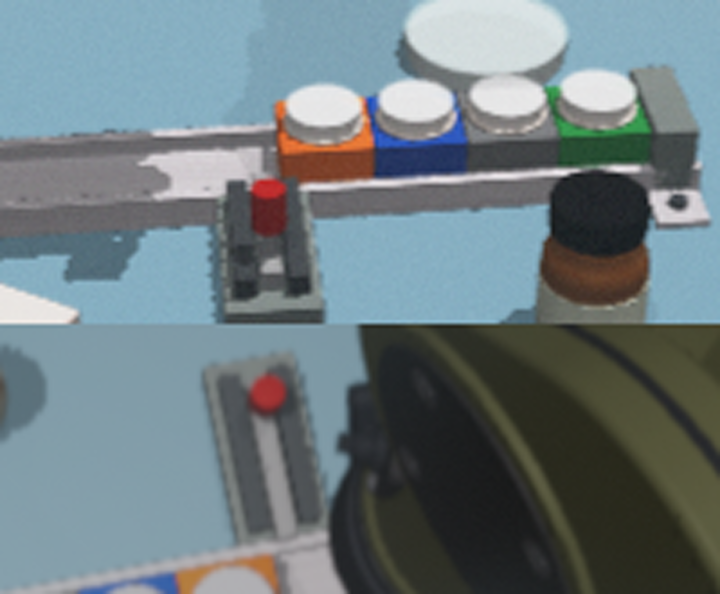

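The row is home and closed: orange's rear edge is at (280,150) and green is against the stop at (650,130). The knob at (268,205) is untouched. Moving over to the knob's outer side.

```bash
echo '[[[0, 0, 0, 0.022, 0.06, 0, 0], [0, 0, 0, 0.022, 0.12, 0, 0], [0, 0, 0, 0.022, 0.137, 0, 0], [0, 0, 0, 0.022, 0.137, 0, 0], [0, 0, 0, 0.022, 0.137, 0.03, 0], [0, 0, 0, 0.022, 0.137, 0.06, 0], [0, 0, 0, 0.022, 0.137, 0.074, 0], [0, 0, 0, 0.022, 0.137, 0.074, 0], [0, 0, 0, 0.022, 0.137, 0.074, 0]]]' | python3 -m inch; python3 -c "
from h import *
from station import env
import cv2
s=env.get_state();where(s)
a=env.snapshot('scene')['img'];cv2.imwrite('pics/s6.png',cv2.resize(a[190:310,180:380],None,fx=3.6,fy=3.6,interpolation=2))"
```

```text
clock: 9.57
position: [0.665, -0.021, 0.0673]
tcp_rot: [0.001, 0.632, 0.775, 0.001]
contact_force: [0.1, -1.0, 0.4]
grip_width: 0.0
grasp_force: 0.0
t 9.575 rail -0.0201 -0.1379 0.0673 F [ 0.06 -0.95  0.37] F_u -0.94 F_v 0.13 q [ 0.17  1.01 -0.4   1.55  0.54  0.7  -0.28]
```

View pics/s6.png

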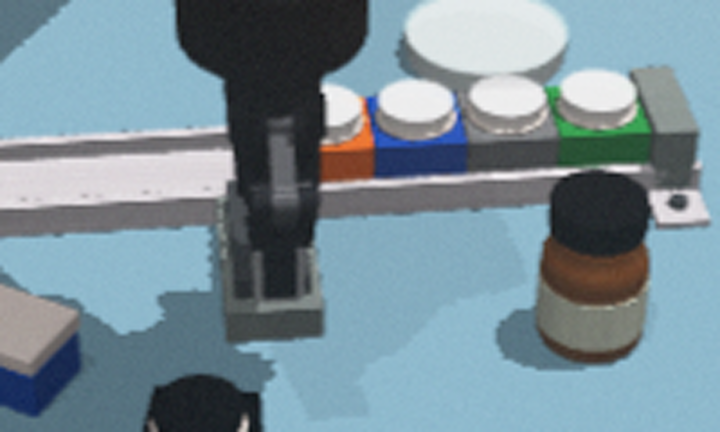

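The fingers (285,270) stand on the knob's outer side, in line with the guide. Pushing the bolt.

```bash
echo '[[[0, 0, 0, 0, -0.006, 0, 0], [0, 0, 0, 0, -0.013, 0, 0], [0, 0, 0, 0, -0.019, 0, 0], [0, 0, 0, 0, -0.024, 0, 0], [0, 0, 0, 0, -0.028, 0, 0], [0, 0, 0, 0, -0.032, 0, 0], [0, 0, 0, 0, -0.036, 0, 0], [0, 0, 0, 0, -0.040, 0, 0], [0, 0, 0, 0, -0.044, 0, 0], [0, 0, 0, 0, -0.048, 0, 0], [0, 0, 0, 0, -0.052, 0, 0], [0, 0, 0, 0, -0.056, 0, 0], [0, 0, 0, 0, -0.06, 0, 0], [0, 0, 0, 0, -0.064, 0, 0], [0, 0, 0, 0, -0.066, 0, 0], [0, 0, 0, 0, -0.068, 0, 0], [0, 0, 0, 0, -0.068, 0, 0]]]' | python3 -m inch; python3 -c "
from h import *
from station import env
s=env.get_state();where(s)"
```

```text
clock: 11.75
position: [0.5976, -0.0348, 0.0663]
tcp_rot: [-0.0, 0.632, 0.775, -0.0]
contact_force: [1.3, -0.4, 1.1]
grip_width: -0.0001
grasp_force: 0.7
t 11.75 rail -0.02 -0.069 0.0663 F [ 1.26 -0.4   1.06] F_u -0.65 F_v -1.15 q [ 0.18  0.94 -0.36  1.76  0.58  0.54 -0.35]
```

```bash
echo '[[[0, 0, 0, 0, -0.001, 0, 0], [0, 0, 0, 0, -0.002, 0, 0], [0, 0, 0, 0, -0.003, 0, 0], [0, 0, 0, 0, -0.003, 0, 0]]]' | python3 -m inch; python3 -c "
from h import *
from station import env
s=env.get_state();where(s)"
```

```text
clock: 12.25
position: [0.5948, -0.0353, 0.0662]
tcp_rot: [-0.0, 0.632, 0.775, -0.0]
contact_force: [2.6, -0.9, 1.7]
grip_width: 0.0001
grasp_force: 0.9
t 12.25 rail -0.02 -0.0662 0.0662 F [ 2.57 -0.87  1.69] F_u -1.37 F_v -2.34 q [ 0.18  0.94 -0.36  1.77  0.58  0.53 -0.35]
```

```bash
echo '[[[0, 0, 0, 0, -0.001, 0, 0], [0, 0, 0, 0, -0.002, 0, 0], [0, 0, 0, 0, -0.003, 0, 0], [0, 0, 0, 0, -0.003, 0, 0]]]' | python3 -m inch; python3 -c "
from h import *
from station import env
s=env.get_state();where(s)"
```

```text
clock: 12.75
position: [0.5944, -0.0354, 0.0665]
tcp_rot: [0.002, 0.632, 0.775, 0.002]
contact_force: [6.7, -0.1, -3.6]
grip_width: -0.0002
grasp_force: 3.5
t 12.75 rail -0.02 -0.0659 0.0665 F [ 6.75 -0.07 -3.6 ] F_u -1.42 F_v -6.6 q [ 0.18  0.94 -0.35  1.78  0.59  0.52 -0.35]
```

```bash
echo '[[[0, 0, 0, 0, -0.001, 0, 0], [0, 0, 0, 0, -0.002, 0, 0], [0, 0, 0, 0, -0.003, 0, 0], [0, 0, 0, 0, -0.003, 0, 0]]]' | python3 -m inch; python3 -c "
from h import *
from station import env
s=env.get_state();where(s)"
```

```text
clock: 13.25
position: [0.5941, -0.0354, 0.0667]
tcp_rot: [0.003, 0.632, 0.775, 0.004]
contact_force: [12.6, -0.1, -8.2]
grip_width: -0.0
grasp_force: 5.8
t 13.25 rail -0.02 -0.0656 0.0667 F [12.56 -0.08 -8.23] F_u -2.6 F_v -12.29 q [ 0.18  0.94 -0.35  1.79  0.59  0.51 -0.35]
```

The bolt is at its end: 12 N with no motion, about 1 mm from the predicted position. Backing off and lifting clear.

```bash
echo '[[[0, 0, 0, 0, 0.01, 0, 0], [0, 0, 0, 0, 0.025, 0, 0], [0, 0, 0, 0, 0.04, 0, 0], [0, 0, 0, 0, 0.04, 0, 0], [0, 0, 0, 0, 0.04, -0.05, 0], [0, 0, 0, 0, 0.09, -0.1, 0], [0, 0, 0, 0, 0.14, -0.12, 0], [0, 0, 0, 0, 0.14, -0.12, 0], [0, 0, 0, 0, 0.14, -0.12, 0]]]' | python3 -m inch; python3 -c "
from h import *
from station import env
import cv2
s=env.get_state();where(s)
a=env.snapshot('scene')['img'];b=env.snapshot('top')['img'];cv2.imwrite('pics/s7.png',cv2.resize(np.vstack([a[190:280,180:380],b[195:280,190:390]]),None,fx=3.4,fy=3.4,interpolation=2))"
```

```text
clock: 14.38
position: [0.724, -0.0087, 0.1849]
tcp_rot: [-0.001, 0.632, 0.775, -0.002]
contact_force: [-0.3, 0.3, -1.1]
grip_width: -0.0001
grasp_force: 0.0
t 14.375 rail -0.0199 -0.1981 0.1849 F [-0.34  0.32 -1.14] F_u 0.39 F_v 0.27 q [ 0.16  0.94 -0.47  1.27  0.44  1.04 -0.17]
```

View pics/s7.png

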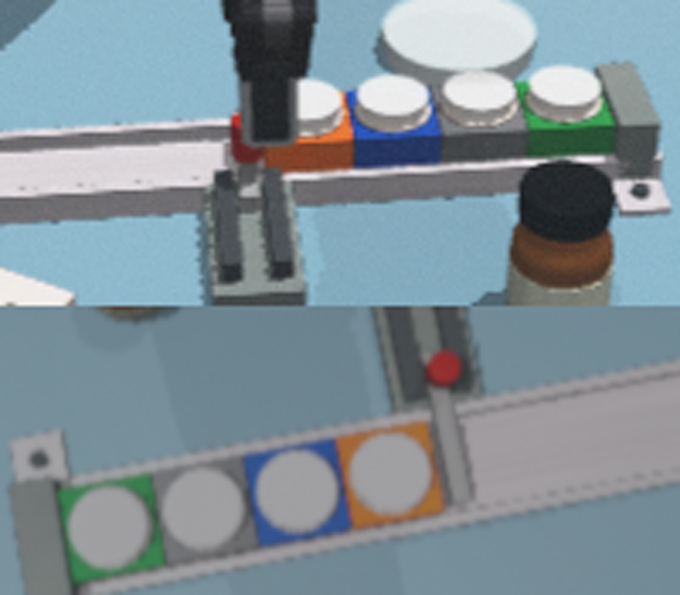

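The bolt bar lies right across behind the orange carrier (top panel, 445–465, 380–505). The row is closed against the stop and the robot is clear, so I am handing in.

```bash
python3 -c "
from station import env
print(env.close_job())"
```

```text
the job is handed in; nothing more can be done
None
```

The four carriers are home against the end stop in a closed row, and the bolt is fully across behind the orange one; the job was handed in at about 14.5 s, and no verdict was returned.

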